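# Prove the emergency stop of the test box, then hold the run button

### The job

Prove the emergency stop of the bench test box before it powers a board: press the red mushroom head straight down until it latches and stays in when you take your fingers off it, then push one of its three ears round clockwise (seen from above) with a fingertip until the head springs back out. Then take the fingers off the head, press the green hold-to-run button fully in and finish the program while still holding it down. Only push: do not squeeze the head, and leave the bottle, the tin and the probe round the box where they are.

Things in the scene. Friction and masses are not known exactly. Their poses are not given: they have to be found in the camera images.
- test_box: bench test box, grey base, white lid, 115 mm (x) by 190 mm (y) by 60 mm high, fixed; origin at the centre of its underside, z up, -x is its front with three round sockets. On its lid: a yellow disc (radius 41 mm, 2 mm thick) and the red emergency stop at x = 0, y = +45 mm; the green button at x = -14 mm, y = -52 mm; an amber lamp 18 mm across and 9 mm high at x = 32 mm, y = -52 mm
- head_top (a point): red mushroom head of the emergency stop; this point lies on its vertical turning axis at the very top, 104 mm above the bench while out. Hub of radius 22 mm, its top a gentle dome 31 mm across with white clockwise arrows, and three ears 120 degrees apart. Round the hub and between the ears there is free space down to the yellow disc, 42 mm below the top of the head while out
- ear_a (a point): top face of the first ear, 29 mm from the axis; turns and sinks with the head; at zero twist it points to the box's front (-x). Each ear is 20 mm wide with a round tip reaching 38 mm from the axis; its flat top lies 7 mm, its underside 18 mm below the top of the head
- ear_b (a point): the same on the second ear, 120 degrees anticlockwise from the first seen from above
- ear_c (a point): the same on the third ear, 240 degrees anticlockwise from the first
- estop_press (a joint): how far the mushroom head is pressed in, m: 0 fully out, 0.013 at the stop, 0.009 when it stands latched by itself; pressing takes up to about 9 N
- estop_twist (a joint): clockwise turn of the head seen from above, rad: 0 at rest, 0.8 at the stop. Latched, the head springs out after 0.45 to 0.65 rad; it needs 4 N or less at the end of an ear, and turns back to 0 by its spring when let go
- run_top (a point): green round cap of the spring-return hold-to-run button, 30 mm across, in a steel bezel of radius 20 mm that is 9 mm high; this point is the centre of the cap's top face, 77.5 mm above the bench when not pressed
- run_press (a joint): how far the green button is pressed in, m: 0 out, 0.006 fully in (about 6 N); springs back when let go
- flux_bottle: small amber bottle with black cap, 34 mm across, 85 mm high, standing behind the box; origin at the centre of its underside; leave it alone
- screw_tin: round tin with a red lid, 59 mm across, 21 mm high, behind the box; origin at the centre of its underside; leave it alone
- probe_clip: red and black test probe, 130 mm long and 18 mm thick, lying in front of the box; origin under its middle; leave it alone

How it is judged:
By the outcome, as a careful person would: the job done as asked, in the order asked, and still so for the second after the job is handed in, while the arm keeps its last pose, push and grip.
It also fails if it takes over 48 s, if anything falls off the work surface, if the arm or the gripper's body presses on something with over 40 N, if the wrist force passes 120 N, or if a joint passes its speed limit or range.

### The arm

A 6-joint arm with a two-finger parallel gripper is mounted at the origin on a cart in front of the work surface, level with it; the furniture and walls round the work are solid. World frame = base frame: x ahead of the robot, y to its left, z up, the work surface at z = 0. Lengths are in mm, angles in rad, forces in N, time in s.
With the tool pointing down it reaches from about 400 to 925 mm from the base axis. Payload 12.5 kg.
Tool frame: the origin (TCP) lies at the very end of the fingers, on their centre line; the grasp point (between the pads) lies 19 mm behind it; z points along the fingers, y is the line along which they close (so a half turn about z gives the same grasp; the last joint's range is limited). The gripper opens to 95 mm and grips with 3 to 60 N. Pads are 20 mm wide; open, the fingers measure 119 mm over their backs; the gripper's body (75 mm by 180 mm) begins 59 mm behind the grasp point.
Start: joints at [-1.319, 0.491, 1.559, -0, 1.092, -0.106], TCP at [218.908, -585.428, 214.661] pointing down, gripper open.
Joint ranges: [-3.1, 3.1], [-0.84, 2.19], [0.05, 2.79], [-1.13, 4.28], [0.06, 2.93], [-2.69, 2.69]. Speed limits (rad/s): [2.22, 2.22, 2.79, 3.14, 3.14, 3.14].

### API

Orientations are given as [roll, pitch, yaw] about the fixed x, y, z axes, in that order (R = Rz(yaw) Ry(pitch) Rx(roll)).
In Python, from cell import state, imaging, env, spot_in, mark_of gives the robot as it stands. The module is installed in compiled form; this text tells all that it offers.
- The arm moves only by the tool step_arm, never from a script. Its argument "increments" is a list of rows, each an object with "slide": the shift along the tool's x, y, z in m, a list of three; "roll": the turn about the tool's z in rad. A call has 1 to 5 rows; each row is the pose to reach, as a shift and turn from the pose commanded when the call began, along the tool's axes at that moment; what a row does not reach only later rows make up. A row lasts 1/8 s, in which the tool goes at most 62.5 mm and 10.7 degrees, less where a joint would pass 70% of its speed; a pose out of reach is approached as far as the arm can. A call with a gripper value outside its range is refused whole. "fingers" is the opening, from 0 (shut) to 1 (fully open), set as the call begins (left out, the last holds). The fingers move at their own pace and stop on an object; the grip force is fixed at half the most. Time passes only in rows, so rows that repeat a pose let the fingers close. It gives the time, the measured TCP pose, the force, the opening and the grip force at its end, in the units of the state.
- state(): the state, without advancing time (a new reading comes with each control period).
- imaging.read_camera(name): name is "side" or "top" or "wrist"; returns a dict with "color" (400x640x3 uint8, red, green, blue), "z_map" (400x640 float32, mm along the optical axis (not along the pixel's ray), 0 where there is no reading), "intrinsics" (3x3 intrinsics, pixels), "camera_from_world" (4x4, takes a point from world to camera coordinates). Camera axes: x right, y up, looking along -z (the intrinsics and any distortion apply to the point x, -y, -z); pixel columns grow to the right and rows downward; lengths in mm; the calibration is good to about 2 mm. The wrist camera is an equidistant fisheye: a pixel r from the principal point sees the ray r / f radians off the axis. A picture is of the moment at which its call begins.
- env.job_done(): hands the job in; it is judged then, once.
Trained networks look in the newest picture that a camera, given by its name, has taken for a name from the list of things; names that differ only in an ending like _2 or _b are one class to them, and where a whole thing is asked for, a point or a joint stands for the part that bears it (a point fixed in the world has none). Each returns a list of dicts, best first, with "confidence" (0 to 1); they miss things now and then, are a little off and sometimes report something else, mostly with a low value. They report only what shows in the picture. A call takes as long as a camera call.
- spot_in(camera, target): "bbox" ([left, top, right, bottom] in pixels, round what is visible of it).
- mark_of(camera, target): "uv" ([column, row] in pixels: a listed point, or the origin of a listed thing).
The state is a dict: "t": time; "joints": joint angles; "qvel": joint speeds; "tau": joint torques, N m; "eef_pos": TCP position; "tcp_rot": TCP orientation; "ft_force": force on the tool from outside, world axes, zero at the start; "moment": the same for the moment, N m; "opening": opening from 0.0 (shut) to 1.0 (fully open); "grip_force": force on a finger pad.
Only numpy, scipy, OpenCV 4.12 (cv2) and the standard library are available. Lean on these libraries where they do the work, as an engineer would, in place of code of your own. Each camera call takes 0.05 s, during which the arm holds its last target. There are 200 camera calls.

## Working session

There is one attempt and no reset: what is moved stays moved. The work goes in short steps, Python scripts to look and compute and a tool call to move; the robot and the scene stay as the last step left them, time stands still between calls to the robot, and variables do not carry over. Pictures are saved under pics/ and viewed, at most 10 in all, crops included, and the job is handed in when it is done.

Besides the shell and the picture viewer there is one more tool, called after "Request:" as a command line: name --argument value ..., lists and objects as JSON in quotes. step_arm: Moves the arm, as the interface text tells. Its arguments: {"type":"object","properties":{"increments":{"type":"array"},"fingers":{"type":"number"}},"required":["increments"]}

```bash
mkdir -p pics; cat > h.py <<'E'
import numpy as np, cv2
from cell import state, imaging, env, spot_in, mark_of
def ray(c,uv):
    K=np.array(c["intrinsics"]);T=np.array(c["camera_from_world"])
    d=np.array([(uv[0]-K[0,2])/K[0,0],-(uv[1]-K[1,2])/K[1,1],-1.])
    if c.get('fish'):
        a=np.array([d[0],-d[1]]);r=np.hypot(*a);d=np.array([a[0]/r*np.sin(r),-a[1]/r*np.sin(r),-np.cos(r)])
    R=T[:3,:3];return -R.T@T[:3,3],R.T@d
def atz(c,uv,z):
    o,d=ray(c,uv);return o+d*(z-o[2])/d[2]
def depth(c,uv):
    o,d=ray(c,uv);z=c["z_map"][int(round(uv[1])),int(round(uv[0]))];return o+d*z
def two(r1,r2):
    (o1,d1),(o2,d2)=r1,r2;A=np.stack([d1,-d2],1);s=np.linalg.lstsq(A,o2-o1,rcond=None)[0]
    p,q=o1+s[0]*d1,o2+s[1]*d2;return (p+q)/2,np.linalg.norm(p-q)
E
python3 - <<'E'
from h import *
np.set_printoptions(precision=1,suppress=True)
C={};M={}
for n in("top","side"):
    c=imaging.read_camera(n);C[n]=c;cv2.imwrite(f"pics/{n}0.png",c["color"][:,:,::-1])
    for t in("test_box","head_top","ear_a","run_top","flux_bottle","screw_tin","probe_clip"):
        for m in mark_of(n,t)[:3]:
            M.setdefault((n,t),m["uv"]);print(n,t,np.array(m["uv"]),round(m["confidence"],2),depth(c,m["uv"]))
for t in("head_top","run_top"):
    if("top",t)in M and("side",t)in M: print(t,two(ray(C["top"],M["top",t]),ray(C["side"],M["side",t])))
print(state())
E
```

```text
top test_box [314.9 231. ] 0.85 [ 451.3 -307.8   57.8]
top head_top [292.9 236.8] 0.74 [ 438.7 -267.4  104.9]
top ear_a [303.  221.6] 0.88 [ 465.7 -285.7   97.9]
top ear_a [297.7 251.9] 0.86 [ 412.4 -275.2   96.3]
top ear_a [278.1 230.9] 0.65 [ 450.  -241.4  100. ]
top run_top [295.7 251.7] 0.61 [ 412.8 -271.7   96.5]
top run_top [344.  226.9] 0.54 [ 456.1 -360.2   79.4]
top flux_bottle [324.3 181.9] 0.72 [ 541.9 -327.3   67.6]
top flux_bottle [293.2 236.4] 0.54 [ 439.6 -267.8  101.8]
top screw_tin [270.8 187.6] 0.93 [ 540.8 -224.7   21.4]
top probe_clip [331.7 272.2] 0.89 [ 374.1 -339.6   15.9]
side test_box [299.  230.6] 0.94 [ 436.8 -374.7   60.7]
side test_box [317.7 209. ] 0.36 [ 501.5 -307.6   62.4]
side head_top [289.6 190.6] 0.81 [ 441.1 -275.3  105.5]
side ear_a [276.5 196.3] 0.83 [ 408.3 -279.4   97.8]
side ear_a [291.  184.8] 0.82 [ 454.3 -235.5   96.8]
side ear_a [298.8 192.2] 0.62 [ 463.5 -275.7   97.5]
side run_top [337.3 228. ] 0.58 [ 524.6 -383.1   55.3]
side run_top [306.2 219.5] 0.4 [ 456.5 -364.2   79.8]
side flux_bottle [337.8 229.6] 0.73 [ 527.4 -379.7   47.5]
side flux_bottle [297.1 196. ] 0.29 [ 275.9 -995.7  557.9]
side screw_tin [316.8 209.6] 0.6 [ 498.6 -309.7   62.6]
side probe_clip [269.8 246.7] 0.46 [ 372.1 -357.7   16. ]
head_top (array([ 440.9, -267.7,  100.9]), np.float64(3.9472618659388288))
run_top (array([ 482.3, -296.7,    3.9]), np.float64(143.38541400896708))
{'t': 0.8, 'joints': array([-1.3,  0.5,  1.6,  0. ,  1.1, -0.1]), 'qvel': array([ 0.,  0.,  0.,  0., -0., -0.]), 'tau': array([ -0. , -61.2, -25.8,   0.1,   0. ,  -0. ]), 'eef_pos': array([ 218.9, -585.4,  214.6]), 'tcp_rot': array([ 3.1, -0. ,  0.4]), 'ft_force': array([0.4, 0. , 1. ]), 'moment': array([ 0., -0.,  0.]), 'grip_force': 0.0, 'opening': 1.0046978506841766}
```

```bash
python3 - <<'E'
import cv2,numpy as np
a=cv2.imread("pics/top0.png")[140:300,220:400];b=cv2.imread("pics/side0.png")[150:310,220:400]
cv2.imwrite("pics/c0.png",np.hstack([cv2.resize(x,(400,356),interpolation=cv2.INTER_CUBIC) for x in(a,b)]))
from h import state
print(state()["tcp_rot"])
E
```

```text
[ 3.14151070e+00 -2.97949584e-06  3.57720117e-01]
```

View pics/c0.png

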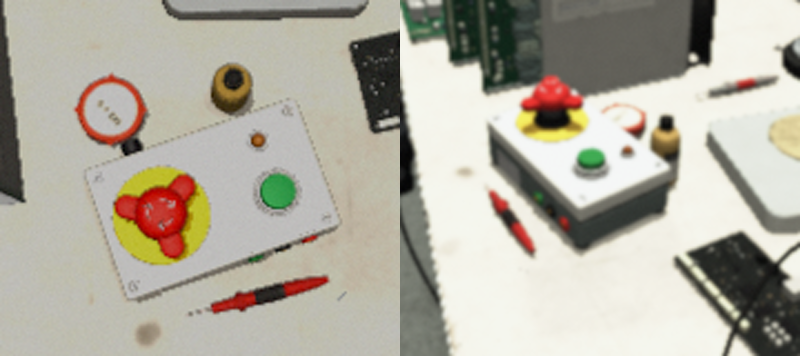

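The two views show the box turned about 18° and the head near px (293,236) in the top view. Ear_a points to the front at px (297,251), and the green button is at px (344,227). I'll shut the fingers and go over the box for a close look.

Request:
step_arm --increments '[{"slide": [0.31,-0.188,0.015]},{"slide": [0.31,-0.188,0.015]},{"slide": [0.31,-0.188,0.015]},{"slide": [0.31,-0.188,0.015]},{"slide": [0.31,-0.188,0.015]}]' --fingers 0

```text
invalid input at $.increments[0]: expected keys slide, roll
```

Request:
step_arm --increments '[{"slide": [0.028,-0.017,0]},{"slide": [0.028,-0.017,0]}]'

```text
invalid input at $.increments[0]: expected keys slide, roll
```

```bash
python3 - <<'E'
from h import *
np.set_printoptions(precision=1,suppress=True)
s=state();print(s["t"],s["eef_pos"],s["tcp_rot"]*100,s["ft_force"],s["opening"])
c=imaging.read_camera("wrist");c=dict(c,fish=1);cv2.imwrite("pics/w0.png",c["color"][:,:,::-1])
print(c["camera_from_world"],c["intrinsics"])
for t,z in(("head_top",104),("ear_a",97),("run_top",77.5)):
    for m in mark_of("wrist",t)[:4]:print(t,np.array(m["uv"]),round(m["confidence"],2),atz(c,m["uv"],z))
E
```

```text
0.8 [ 218.9 -585.4  214.6] [314.2  -0.   35.8] [0.4 0.  1. ] 1.0046978506841766
[[   0.4   -0.9    0.  -625.5]
 [   0.9    0.3   -0.2   25.9]
 [   0.2    0.1    1.  -388.4]
 [   0.     0.     0.     1. ]] [[309.7   0.  322.3]
 [  0.  309.7 201.9]
 [  0.    0.    1. ]]
```

View pics/w0.png

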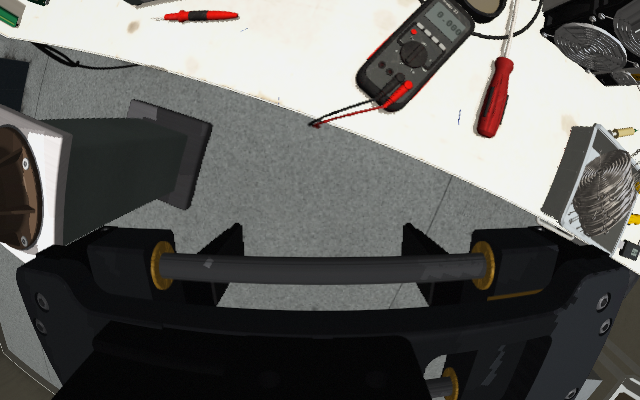

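The move was refused because each row needs "roll", so the picture only shows the fingers at the bottom of the wrist view and the bench ahead. The wrist camera looks ahead of the tool, so I'll stop short of the head.

Request:
step_arm --increments '[{"slide": [0.23,-0.19,0],"roll": 0},{"slide": [0.23,-0.19,0],"roll": 0},{"slide": [0.23,-0.19,0],"roll": 0},{"slide": [0.23,-0.19,0],"roll": 0},{"slide": [0.23,-0.19,0],"roll": 0}]' --fingers 0

```text
t: 1.62
eef_pos: [368.6, -324.9, 214.9]
tcp_rot: [3.141, -0.0, 0.358]
ft_force: [0.6, -0.1, -0.8]
opening: 0.531
grip_force: 0.0
```

```bash
python3 - <<'E'
from h import *
np.set_printoptions(precision=2,suppress=True)
s=state();print(s["t"],s["eef_pos"],s["tcp_rot"],s["qvel"],s["ft_force"],s["opening"])
c=imaging.read_camera("wrist");c=dict(c,fish=1);cv2.imwrite("pics/w1.png",c["color"][:,:,::-1])
for t,z in(("head_top",104),("ear_a",97),("run_top",77.5)):
    for m in mark_of("wrist",t)[:4]:print(t,np.array(m["uv"]),round(m["confidence"],2),atz(c,m["uv"],z))
E
```

```text
1.625 [ 368.62 -324.88  214.92] [ 3.14 -0.    0.36] [ 0.72 -0.13  0.2   0.   -0.08  0.71] [ 0.63 -0.09 -0.84] 0.5311906216401127
head_top [288.1 105.1] 0.65 [ 439.99 -265.77  104.  ]
ear_a [259.4  91.1] 0.98 [ 444.09 -234.65   97.  ]
ear_a [288.7 138.2] 0.84 [ 411.4  -276.06   97.  ]
run_top [388.2 126.3] 0.85 [ 456.82 -362.56   77.5 ]
```

View pics/w1.png

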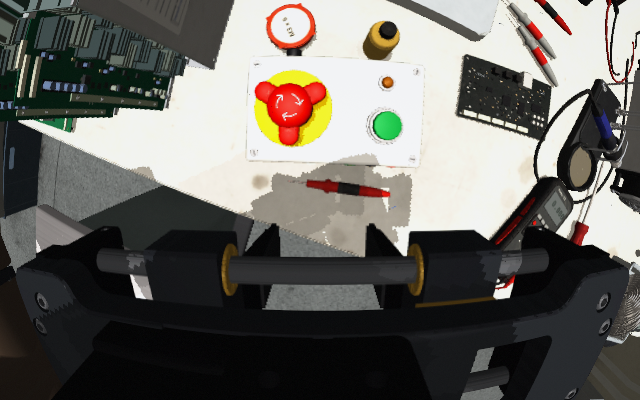

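The wrist view shows the head at px (290,104), an ear at (288,135) and the green button at (387,125). This agrees with the top view: head (440.5,-267), run (456.5,-361), box yaw about 0.305. Next I'll go over the head.

Request:
step_arm --increments '[{"slide": [0.045,-0.015,0.03],"roll": 0.02},{"slide": [0.089,-0.0305,0.06],"roll": 0.05},{"slide": [0.089,-0.0305,0.09],"roll": 0.05},{"slide": [0.089,-0.0305,0.095],"roll": 0.05},{"slide": [0.089,-0.0305,0.095],"roll": 0.05}]'

```text
t: 2.45
eef_pos: [440.2, -268.3, 120.0]
tcp_rot: [3.141, 0.0, 0.306]
ft_force: [0.2, 0.6, -0.5]
opening: 0.006
grip_force: 0.0
```

Request:
step_arm --increments '[{"slide": [0,0,0.014],"roll": 0},{"slide": [0,0,0.019],"roll": 0},{"slide": [0,0,0.023],"roll": 0},{"slide": [0,0,0.027],"roll": 0},{"slide": [0,0,0.029],"roll": 0}]'

```text
t: 3.08
eef_pos: [440.6, -267.8, 91.0]
tcp_rot: [3.14, -0.0, 0.308]
ft_force: [-2.8, -3.1, 8.5]
opening: 0.003
grip_force: 3.8
```

Request:
step_arm --increments '[{"slide": [0,0,0.0015],"roll": 0},{"slide": [0,0,0.0015],"roll": 0}]'

```text
t: 3.32
eef_pos: [440.8, -267.9, 90.6]
tcp_rot: [3.139, -0.001, 0.308]
ft_force: [-3.7, -0.3, 19.6]
opening: 0.005
grip_force: 9.5
```

Request:
step_arm --increments '[{"slide": [0,0,-0.015],"roll": 0},{"slide": [0,0,-0.031],"roll": 0},{"slide": [-0.017,0.017,-0.031],"roll": 0},{"slide": [-0.034,0.034,-0.031],"roll": 0},{"slide": [-0.034,0.034,-0.031],"roll": 0}]'

```text
t: 3.95
eef_pos: [417.9, -310.7, 120.3]
tcp_rot: [3.141, -0.0, 0.306]
ft_force: [0.2, 1.3, 0.5]
opening: 0.006
grip_force: 0.0
```

```bash
python3 - <<'E'
from h import *
np.set_printoptions(precision=1,suppress=True)
s=state();print(s["eef_pos"])
for n in("top","side"):
    c=imaging.read_camera(n);cv2.imwrite(f"pics/{n}1.png",c["color"][:,:,::-1])
    for t in("head_top","ear_a"):
        for m in mark_of(n,t)[:4]:print(n,t,np.array(m["uv"]),round(m["confidence"],2),depth(c,m["uv"]))
cv2.imwrite("pics/c1.png",cv2.resize(cv2.imread("pics/side1.png")[140:260,230:380],(750,600),interpolation=cv2.INTER_CUBIC))
E
```

```text
[ 417.9 -310.7  120.3]
side head_top [287.  191.4] 0.52 [ 426.9 -310.9  126.8]
side ear_a [275.3 197.8] 0.78 [ 406.8 -270.7   88.5]
side ear_a [288.9 190.6] 0.76 [ 442.7 -261.1   96.9]
side ear_a [299.5 194.8] 0.51 [ 465.7 -273.4   88.4]
```

View pics/c1.png

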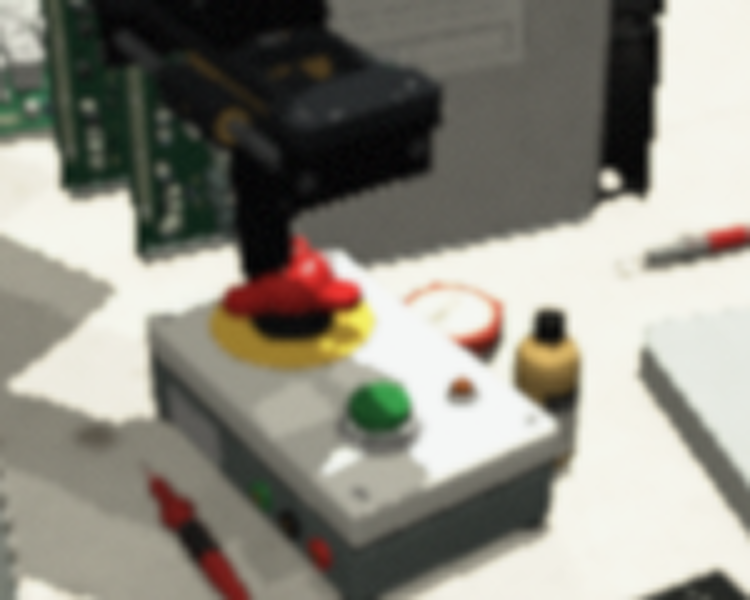

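The side view shows the head at crop px (300,270) standing low, with the ear tops at z≈88.4 rather than 97. So it is latched with the fingers off. Next I'll lower the closed fingertip beside ear_a.

Request:
step_arm --increments '[{"slide": [0,0,0.025],"roll": 0},{"slide": [0,0,0.049],"roll": 0},{"slide": [0,0,0.049],"roll": 0},{"slide": [0,-0.009,0.049],"roll": 0},{"slide": [0,-0.009,0.049],"roll": 0}]'

```text
t: 4.88
eef_pos: [415.7, -300.7, 72.0]
tcp_rot: [3.141, -0.0, 0.308]
ft_force: [0.3, -1.1, 0.0]
opening: 0.001
grip_force: 0.0
```

Request:
step_arm --increments '[{"slide": [0,-0.004,0],"roll": 0},{"slide": [-0.002,-0.008,0],"roll": 0.1},{"slide": [-0.0037,-0.0115,0],"roll": 0.2},{"slide": [-0.005,-0.0155,0],"roll": 0.3},{"slide": [-0.0058,-0.0192,0],"roll": 0.4}]'

```text
t: 5.5
eef_pos: [404.5, -285.0, 71.6]
tcp_rot: [3.14, -0.001, -0.095]
ft_force: [-1.1, -2.1, -0.8]
opening: 0.003
grip_force: 1.2
```

Request:
step_arm --increments '[{"slide": [-0.001,-0.0018,0],"roll": 0.05},{"slide": [-0.002,-0.0036,0],"roll": 0.1},{"slide": [-0.0028,-0.0054,0],"roll": 0.15},{"slide": [-0.0037,-0.0073,0],"roll": 0.2},{"slide": [-0.0044,-0.0092,0],"roll": 0.25}]'

```text
t: 6.12
eef_pos: [400.8, -275.5, 71.7]
tcp_rot: [3.141, -0.001, -0.344]
ft_force: [-1.9, -3.1, 2.6]
opening: 0.003
grip_force: 1.8
```

```bash
cat > chk.py <<'E'
from h import *
np.set_printoptions(precision=1,suppress=True)
s=state();print(s["t"],s["eef_pos"],s["ft_force"])
for n in("top","side"):
    c=imaging.read_camera(n);cv2.imwrite(f"pics/{n}2.png",c["color"][:,:,::-1])
    for t in("head_top","ear_a"):
        for m in mark_of(n,t)[:4]:print(n,t,np.array(m["uv"]),round(m["confidence"],2),depth(c,m["uv"]))
# max height of red pixels (excluding robot)
    f=c["color"].astype(int);m=(f[...,0]>120)&(f[...,1]<70)&(f[...,2]<70)
    P=np.array([depth(c,(u,v)) for v,u in zip(*np.where(m))]);P=P[(abs(P[:,0]-441)<45)&(abs(P[:,1]+267)<45)&(P[:,2]>65)]
    if len(P):print(n,"red z pct",len(P),np.percentile(P[:,2],[50,90,98]))
cv2.imwrite("pics/c2.png",cv2.resize(cv2.imread("pics/side2.png")[140:260,230:380],(750,600),interpolation=cv2.INTER_CUBIC))
E
python3 chk.py
```

```text
6.125 [ 400.8 -275.5   71.7] [-1.9 -3.1  2.6]
top red z pct 5 [369.9 375.7 375.9]
side head_top [288.6 192.4] 0.78 [ 438.3 -276.4  101.6]
side ear_a [297.1 196.4] 0.75 [ 469.  -236.6   60.8]
side ear_a [296.1 184.9] 0.74 [ 491.6 -138.7   35.3]
side ear_a [277.1 195.6] 0.67 [ 408.8 -284.9  103. ]
side red z pct 130 [ 96.5  99.9 100.4]
```

Request:
step_arm --increments '[{"slide": [-0.0009,-0.0018,0],"roll": 0.05},{"slide": [-0.0016,-0.0036,0],"roll": 0.1},{"slide": [-0.0016,-0.0036,0],"roll": 0.1}]'

```text
t: 6.8
eef_pos: [400.3, -271.3, 71.2]
tcp_rot: [3.141, 0.0, -0.441]
ft_force: [-3.5, -2.9, 3.4]
opening: 0.005
grip_force: 2.5
```

```bash
python3 chk.py
```

```text
6.8 [ 400.3 -271.3   71.2] [-3.5 -2.9  3.4]
top red z pct 2 [368.8 372.4 373.1]
side head_top [287.  190.4] 0.61 [ 436.4 -268.4  102.9]
side head_top [299.9 232.4] 0.29 [ 436.9 -381.9   61.1]
side ear_a [295.3 184.3] 0.63 [ 489.3 -139.    37.8]
side ear_a [296.2 197.3] 0.58 [ 451.7 -296.1   97.6]
side ear_a [273.9 190.9] 0.52 [ 389.4 -355.9  161. ]
side red z pct 156 [101.  104.6 105.4]
```

View pics/c2.png

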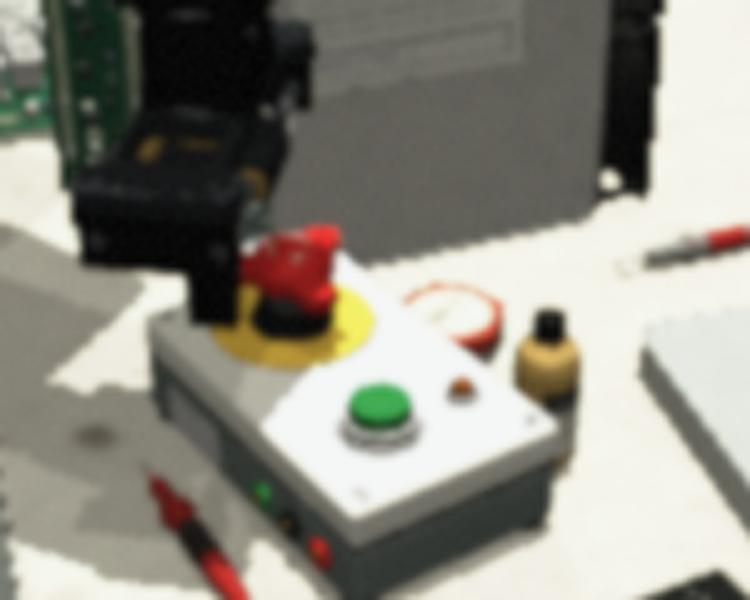

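The head is out again: crop px (300,255), red top at z≈105, one ear at 97.6. I'll back off and lift.

Request:
step_arm --increments '[{"slide": [-0.002,0.006,0],"roll": 0},{"slide": [-0.012,0.012,0],"roll": 0},{"slide": [-0.025,0.012,0],"roll": 0},{"slide": [-0.025,0.012,-0.03],"roll": 0},{"slide": [-0.025,0.012,-0.065],"roll": 0}]'

```text
t: 7.72
eef_pos: [371.5, -270.5, 136.4]
tcp_rot: [-3.141, 0.002, -0.442]
ft_force: [0.5, -0.3, -0.1]
opening: 0.002
grip_force: 0.0
```

Request:
step_arm --increments '[{"slide": [0.057,0.023,0],"roll": 0},{"slide": [0.1155,0.0455,0],"roll": 0},{"slide": [0.1155,0.0455,0.02],"roll": 0},{"slide": [0.1155,0.0455,0.045],"roll": 0},{"slide": [0.1155,0.0455,0.045],"roll": 0}]'

```text
t: 8.35
eef_pos: [456.3, -360.9, 89.6]
tcp_rot: [-3.14, 0.004, -0.442]
ft_force: [-0.9, 0.5, -0.5]
opening: 0.008
grip_force: 0.0
```

```bash
python3 chk.py; python3 - <<'E'
from h import *
c=imaging.read_camera("side");cv2.imwrite("pics/c3.png",cv2.resize(c["color"][140:260,230:380,::-1],(750,600),interpolation=cv2.INTER_CUBIC))
print(state()["eef_pos"])
E
```

```text
8.35 [ 456.3 -360.9   89.6] [-0.9  0.5 -0.5]
side head_top [287.3 189.5] 0.52 [ 401.1 -431.2  206.5]
side ear_a [275.5 196.2] 0.6 [ 406.2 -278.1   97.7]
side ear_a [288.1 189.3] 0.46 [ 402.5 -431.8  207.1]
side red z pct 16 [96.7 98.4 99. ]
[ 457.80965861 -362.09412756   91.97440879]
```

View pics/c3.png

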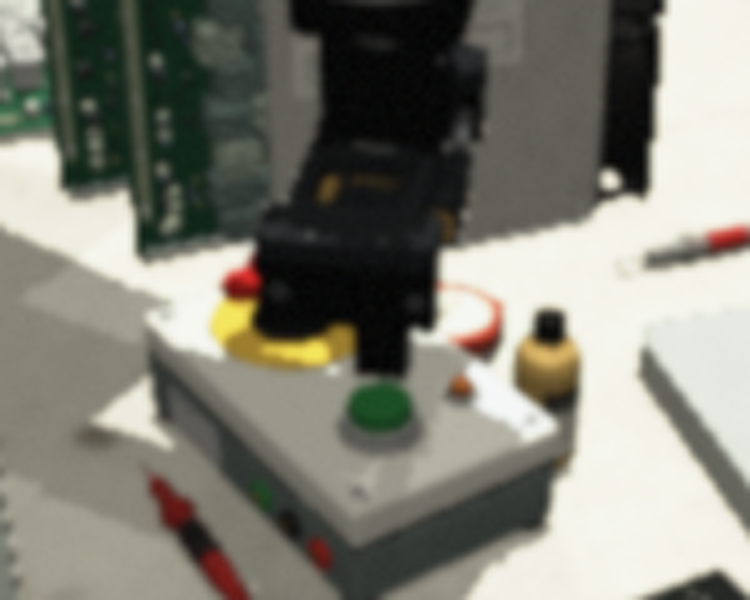

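The fingertip is over the green cap, crop px (380,400). Ear_a is back at rest at z 97.7, so the head is out and clear. Now I'll press.

Request:
step_arm --increments '[{"slide": [-0.0015,0,0.01],"roll": 0},{"slide": [-0.0015,0,0.014],"roll": 0},{"slide": [-0.0015,0,0.017],"roll": 0},{"slide": [-0.0015,0,0.0195],"roll": 0},{"slide": [-0.0015,0,0.021],"roll": 0}]'

```text
t: 9.32
eef_pos: [456.2, -361.2, 71.5]
tcp_rot: [3.141, 0.0, -0.442]
ft_force: [-8.2, 7.5, 31.1]
opening: 0.005
grip_force: 15.6
```

Request:
step_arm --increments '[{"slide": [0,0,0.001],"roll": 0},{"slide": [0,0,0.001],"roll": 0},{"slide": [0,0,0.001],"roll": 0}]'

```text
t: 9.7
eef_pos: [456.2, -361.2, 71.5]
tcp_rot: [3.141, -0.001, -0.442]
ft_force: [-8.2, 7.2, 30.3]
opening: 0.004
grip_force: 15.1
```

Request:
step_arm --increments '[{"slide": [0,0,-0.001],"roll": 0},{"slide": [0,0,-0.001],"roll": 0},{"slide": [0,0,-0.001],"roll": 0}]'

```text
t: 10.07
eef_pos: [456.1, -361.2, 71.6]
tcp_rot: [3.141, -0.0, -0.442]
ft_force: [-6.5, 6.0, 21.0]
opening: 0.004
grip_force: 10.3
```

```bash
python3 -c "
from h import *
s=state();print(s['eef_pos'],s['ft_force']);print(env.job_done())"
```

```text
[ 456.11344081 -361.15677609   71.60611912] [-6.52327188  5.99563596 20.96582792]
the job is handed in; nothing more can be done
None
```

The emergency stop latched when pressed and sprang back out after the clockwise push on ear_a. I then handed the job in at about 10 s with the green button held fully in; I have not seen the verdict.

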